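# Clip the cheese box shut

### The arm

A 6-joint arm with a two-finger parallel gripper is mounted at the origin on a cart in front of the work surface, level with it; the furniture and walls round the work are solid. World frame = base frame: x ahead of the robot, y to its left, z up, the work surface at z = 0. Lengths are in m, angles in degrees, forces in N, time in s.
With the tool pointing down it reaches from about 0.4 to 0.825 m from the base axis. Payload 7 kg.
Tool frame: the origin (TCP) lies at the very end of the fingers, on their centre line; the grasp point (between the pads) lies 19 mm behind it (ctrl.hold_point_z is the distance from the TCP to the grasp point, in m); z points along the fingers, y is the line along which they close (so a half turn about z gives the same grasp; the last joint's range is limited). The gripper opens to 88 mm and grips with 3 to 60 N. Pads are 19 mm wide; open, the fingers measure 130 mm over their backs; the gripper's body (78 mm by 193 mm) begins 47 mm behind the grasp point.
Start: joints at [87.496, 20.546, 0.682, 0, -70.136, -16.507], TCP at [0.22, 0.638, 0.227] pointing down, gripper open.
Joint ranges: [-176.03, 176.03], [-82.01, 121.73], [-58.28, 71.71], [-173.87, 95.51], [-174.79, -0.11], [-173.66, 173.66]. Speed limits (degrees/s): [136.94, 136.94, 172.46, 180, 180, 180].

### API

Orientations are given as [roll, pitch, yaw] about the fixed x, y, z axes, in that order (R = Rz(yaw) Ry(pitch) Rx(roll)).
In Python, from plant import sensors, viewer, workorder, ctrl gives the robot as it stands.
- The arm moves only by the shell command python3 -m pendant 'ROWS'. ROWS is JSON, a list of rows, each a list of 3 entries, a list of its own where there are three numbers: the opening, from -1 (shut) to 1 (fully open), so that 0 is half open, then the shift along the tool's x, y, z in m, then the turn, a rotation vector about the tool's x, y, z in degrees. A call has 1 to 10 rows; each row is the pose to reach, as a shift and turn from the pose commanded when the call began, along the tool's axes at that moment; what a row does not reach only later rows make up. A row lasts 1/12 s, in which the tool goes at most 41.7 mm and 7.16 degrees, less where a joint would pass 70% of its speed; a pose out of reach is approached as far as the arm can. A call with a gripper value outside its range is refused whole. The fingers move at their own pace and stop on an object; the grip force is fixed at half the most. Time passes only in rows, so rows that repeat a pose let the fingers close. It gives the time, the measured TCP pose, the force, the opening and the grip force at its end, in the units of the state.
- sensors.get_obs(): the state, without advancing time (a new reading comes with each control period).
- viewer.snapshot(name): name is "side" or "top"; returns the picture (420x560x3 uint8, red, green, blue); there is no depth.
- viewer.camera_params(name): a dict with "fx", "fy", "cx", "cy" (pixels), "extrinsics" (4x4, takes a point from world to camera coordinates). Camera axes: x right, y up, looking along -z (the intrinsics and any distortion apply to the point x, -y, -z); pixel columns grow to the right and rows downward; lengths in m; the calibration is good to about 2 mm. A picture is of the moment at which its call begins. camera_params takes no time and is no camera call.
- workorder.close_job(): hands the job in; it is judged then, once.
The state is a dict: "clock": time; "joint_pos": joint angles; "qvel": joint speeds; "tau": joint torques, N m; "tool_pos": TCP position; "orientation": TCP orientation; "force": force on the tool from outside, world axes, zero at the start; "moment": the same for the moment, N m; "opening": finger opening in m; "gripper_force": force on a finger pad.
Only numpy, scipy, OpenCV 4.12 (cv2) and the standard library are available. Lean on these libraries where they do the work, as an engineer would, in place of code of your own. Each camera call takes 0.05 s, during which the arm holds its last target. There are 200 camera calls.

### The job

Put the cheese away: with the fingertips push the open lid of the clear food box fully down, and only then push the two clips on its front edge down, one after the other, until each snaps over and lies against the front of the box. Just push: grasp and lift nothing, do not swing the lid further open, and leave the cheese and the things standing around the box where they are.

Things in the scene. Friction and masses are not known exactly. Their poses are not given: they have to be found in the camera images.
- food_box: clear plastic food box, 150 mm deep (its x) x 220 mm wide (its y) x 80 mm high, open at the top, wall 4 mm; it stands firmly and does not slide. Origin: centre of its underside, on the table. Its own x axis points from its front (clips, towards the robot) to its back (lid hinge), y to its left, z up
- lid (a joint): hinge of the white lid in rad: 0 = fully shut, larger = more open (at most 1.2; starts part open). The lid is a plate 154 mm from hinge to front edge, 226 mm wide, 8 mm thick. The hinge line runs along the box's y, 76 mm behind the box's origin and 84 mm above the table; the lid's outer face is 4 mm above the hinge line, so 88 mm above the table when shut. The hinge is stiff: the lid stays where it is left; 1 to 4 N down near its front edge closes it
- lid_edge (a point): middle of the lid's front edge, on its outer face, midway between the two clips; moves with the lid
- clip_left (a joint): hinge of the left clip (on the box's +y side) in rad: 0 = sprung open, sticking out forward from the lid's front edge and raised 0.35 rad (20 degrees) above the lid's plane; 1.92 = snapped shut, hanging straight down from the lid against the box's front. It is bistable: dead centre is at 0.95 (about 0.6 rad below the lid's plane); before it the clip springs back open, past it it snaps shut by itself. 2 to 5 N down on its outer half throws it
- clip_left_tip (a point): middle of the free end of the left clip. The clip is a grey flap 48 mm wide, 4 mm thick, reaching 43 mm from its hinge to this point (46 mm to its outermost edge); its hinge line is 3 mm in front of the lid's front edge, in the lid's mid-plane (84 mm above the table when the lid is shut), and its middle is 65 mm left of the lid's middle
- clip_right (a joint): hinge of the right clip (on the box's -y side), same values as the left clip
- clip_right_tip (a point): middle of the free end of the right clip, which is like the left one, 65 mm right of the lid's middle
- cheese: yellow block of cheese 73 x 102 x 37 mm lying in the box; origin at the centre of its underside; stays in the box
- mill: white salt mill with grey top, 44 mm wide, 90 mm high, standing close beside the box on its left; origin at the centre of its underside; bystander
- spice_jar: spice jar with black cap, 41 mm wide, 105 mm high, standing close beside the box on its right; origin at the centre of its underside; bystander
- tub: small tub 72 mm wide and high, at the front left or right of the table; origin at the centre of its underside; bystander
- mug: white mug with coffee, 84 x 122 (with handle) x 94 mm, at the front left or right of the table; origin at the centre of its underside; bystander
There are look-alikes about, which are no part of the job. There is more than one size of the cheese; the one meant has the size given above.

How it is judged:
By the outcome, as a careful person would: the job done as asked, in the order asked, and still so for the second after the job is handed in, with the robot touching nothing.
It also fails if it takes over 48 s, if anything falls off the work surface, if the arm or the gripper's body presses on something with over 40 N, if the wrist force passes 120 N, or if a joint passes its speed limit or range.

## Working session

There is one attempt and no reset: what is moved stays moved. The work goes in short steps, Python scripts to look and compute and a shell command to move; the robot and the scene stay as the last step left them, time stands still between calls to the robot, and variables do not carry over. Pictures are saved under pics/ and viewed, at most 10 in all, crops included, and the job is handed in when it is done.

```bash
mkdir -p pics
python3 - <<'E'
from plant import sensors, viewer
import cv2,numpy as np
o=sensors.get_obs();print(o)
for n in("top","side"):
    cv2.imwrite(f"pics/{n}0.png",viewer.snapshot(n)[:,:,::-1]);p=viewer.camera_params(n);print(n,p)
E
```

```text
{'clock': 0.0, 'joint_pos': array([ 8.74953983e+01,  2.05903332e+01,  6.34366512e-01, -1.98866727e-02,
       -7.01356986e+01, -1.65068641e+01]), 'qvel': array([ 0.17228504,  0.0155775 ,  0.07460678,  0.07297951,  0.0239216 ,
       -0.0482462 ]), 'tau': array([-1.02189533e-03, -5.82711411e+01,  2.93067241e+01,  6.99757621e+00,
        6.96762989e-03, -1.51598069e-04]), 'tool_pos': array([0.2197544 , 0.63771464, 0.22564036]), 'orientation': array([ 1.79906800e+02, -8.12300491e-03, -1.90182315e+01]), 'force': array([0.11337223, 0.3035254 , 0.31401318]), 'moment': array([ 0.02007776, -0.02823203, -0.03934113]), 'gripper_force': 0.0, 'opening': 0.08779621086409305}
top {'fx': 510.4717669196995, 'fy': 510.4717669196995, 'cx': 273.4318715500383, 'cy': 208.11596997832, 'extrinsics': array([[ 4.19762125e-03, -9.99782869e-01, -2.04106477e-02,
         1.21233318e-02],
       [ 9.86874395e-01,  8.46644401e-04,  1.61487495e-01,
        -5.20102115e-01],
       [-1.61435151e-01, -2.08206089e-02,  9.86663668e-01,
        -1.18720000e+00],
       [ 0.00000000e+00,  0.00000000e+00,  0.00000000e+00,
         1.00000000e+00]])}
side {'fx': 498.618357165465, 'fy': 498.618357165465, 'cx': 281.9008023515954, 'cy': 208.0131813718045, 'extrinsics': array([[-0.90543437,  0.42432154,  0.01182506,  0.46767537],
       [-0.36862838, -0.79979658,  0.47374946,  0.16073903],
       [ 0.21047974,  0.42458999,  0.88058027, -1.6564894 ],
       [ 0.        ,  0.        ,  0.        ,  1.        ]])}
```

View pics/top0.png

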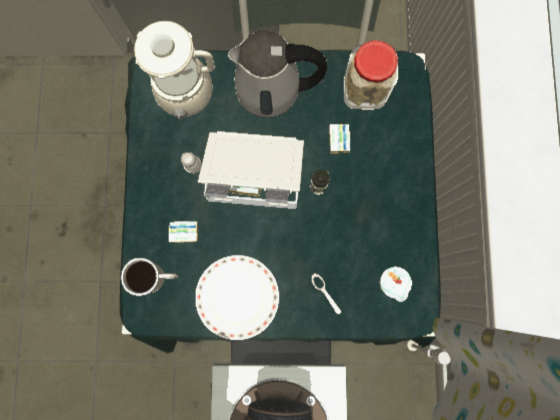

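View pics/side0.png

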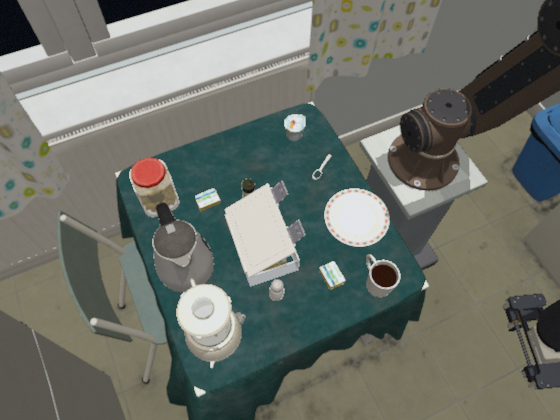

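Top: lid part open, corners near (207,133), (304,140), (300,188), (199,183) px. Box front is around (207..298, 190..207). The mill is at (190,162), the jar at (320,182), the mug at (142,278) and the tub at (396,283). I'll zoom in on both views.

Run:
```python
import cv2
a=cv2.imread("pics/top0.png")[115:225,170:340];b=cv2.imread("pics/side0.png")[165:305,210:330]
cv2.imwrite("pics/c1.png",cv2.resize(a,None,fx=4.7,fy=4.7,interpolation=cv2.INTER_CUBIC))
cv2.imwrite("pics/c2.png",cv2.resize(b,None,fx=4.2,fy=4.2,interpolation=cv2.INTER_CUBIC))
```

```text
(no output)
```

View pics/c1.png

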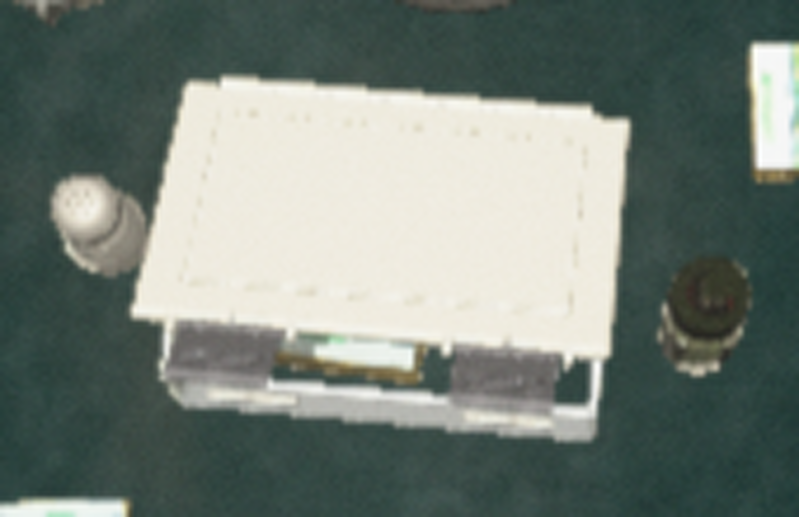

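View pics/c2.png

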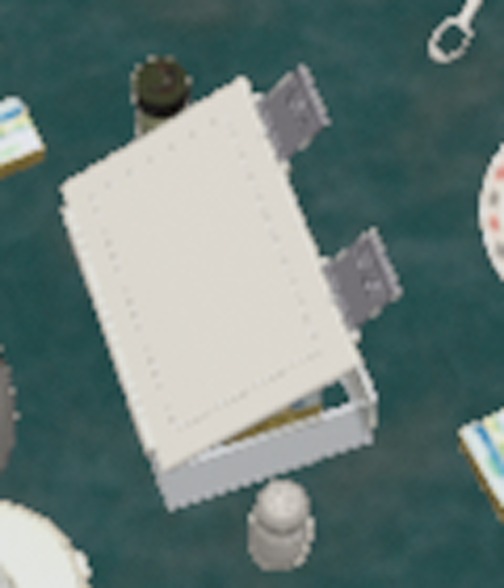

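Both views are clear: the lid corners, box bottom edge and clip ends can all be located. I'll fit one model (x, y, yaw, lid angle) to the points.

```bash
cat > h.py <<'E'
import numpy as np, cv2
from plant import viewer, sensors
from scipy.optimize import least_squares
def proj(n,P):
    c=viewer.camera_params(n);P=np.atleast_2d(P);q=P@c["extrinsics"][:3,:3].T+c["extrinsics"][:3,3]
    return np.c_[c["fx"]*q[:,0]/-q[:,2]+c["cx"], c["cy"]+c["fy"]*q[:,1]/q[:,2]]
def lidpt(d,y,h,th):  # d from hinge, h above lid mid-plane
    return [.076-d*np.cos(th)-h*np.sin(th), y, .084+d*np.sin(th)-h*-np.cos(th)]
def clippt(e,y,th,q=0.):
    b=lidpt(.157,y,0,th);a=th+.35-q
    return [b[0]-e*np.cos(a),y,b[2]+e*np.sin(a)]
def world(P,x,y,w):
    c,s=np.cos(w),np.sin(w);return np.array(P)@np.array([[c,s,0],[-s,c,0],[0,0,1]])+[x,y,0]
E
python3 - <<'E'
from h import *
T=np.array([[187,82],[630,120],[132,316],[608,355],[185,408],[595,438]])/4.7+[170,115]
S=np.array([[246,78],[63,188],[155,463],[358,362],[170,508],[373,440],[302,67],[327,122],[375,230],[400,293]])/4.2+[210,165]
def pts(th):
    L=lambda d,y:lidpt(d,y,.004,th)
    return ([L(0,.113),L(0,-.113),L(.154,.113),L(.154,-.113),[-.075,.11,0],[-.075,-.11,0]],
     [L(.154,-.113),L(0,-.113),L(0,.113),L(.154,.113),[.075,.11,0],[-.075,.11,0]]+[clippt(.046,y,th) for y in(-.089,-.041,.041,.089)])
def f(p):
    a,b=pts(p[3]);return np.r_[(proj("top",world(a,*p[:3]))-T).ravel(),(proj("side",world(b,*p[:3]))-S).ravel()]
r=least_squares(f,[.6,.05,0,.4],loss="soft_l1");p=r.x;print(p.round(4),np.rad2deg(p[2:]).round(2));print(f(p).reshape(-1,2).round(1).tolist())
th=p[3]
for n,t in(("now",th),("shut",0)):
    print(n,"edge",world(lidpt(.154,0,.004,t),*p[:3]).round(3),"clipL",world(clippt(.043,.065,t),*p[:3]).round(3),"clipR",world(clippt(.043,-.065,t),*p[:3]).round(3))
def ray(n,u,v,z):
    g=least_squares(lambda a:(proj(n,[a[0],a[1],z])-[u,v]).ravel(),[.5,0]).x;return g.round(3)
print("mill",ray("top",170+82/4.7,115+195/4.7,.09),"jar",ray("top",170+710/4.7,115+288/4.7,.105),"mug",ray("top",142,278,.094))
E
```

```text
[ 0.612   0.0603 -0.0897  0.4667] [-5.14 26.74]
[[-0.5, -0.3], [-0.2, -0.4], [-0.4, 0.0], [0.4, 0.7], [-0.6, -1.7], [-0.3, -0.2], [0.0, -1.4], [-0.4, -1.8], [1.7, 1.3], [1.4, -0.4], [-1.0, 0.4], [-0.9, 0.2], [0.3, -1.0], [0.3, 0.0], [-0.5, -0.7], [0.1, -0.4]]
now edge [0.549 0.066 0.157] clipL [0.525 0.133 0.186] clipR [0.513 0.004 0.186]
shut edge [0.534 0.067 0.088] clipL [0.497 0.136 0.099] clipR [0.485 0.006 0.099]
mill [0.636 0.216] jar [ 0.584 -0.097] mug [0.351 0.31 ]
```

The fit is good: residuals are mostly under 1.8 px, and the heights and neighbours are plausible. The box is at (0.612, 0.060), yaw −5.1°, with the lid at 26.7°. Next I'll close the fingers and move to above the lid's front at (0.562, 0.064).

```bash
python3 -m pendant '[[-1,[0.26,0.22,0],[0,0,-7]],[-1,[0.26,0.22,0],[0,0,-7]],[-1,[0.26,0.22,0],[0,0,-7]],[-1,[0.26,0.22,0],[0,0,-7]],[-1,[0.26,0.22,0],[0,0,-7]],[-1,[0.26,0.22,0],[0,0,-7]],[-1,[0.26,0.22,0],[0,0,-7]],[-1,[0.26,0.22,0],[0,0,-7]],[-1,[0.26,0.22,0],[0,0,-7]],[-1,[0.26,0.22,0],[0,0,-7]]]'
cat >> h.py <<'E'
from scipy.spatial.transform import Rotation as Ro
def go(x,y,z,yaw=-5.14):
    o=sensors.get_obs();R=Ro.from_euler("xyz",o["orientation"],degrees=True);G=Ro.from_euler("xyz",[180,0,yaw],degrees=True)
    print("clock",round(o["clock"],2),"pos",o["tool_pos"].round(4),"F",o["force"].round(1),"open",round(o["opening"],3))
    print("shift",R.inv().apply(np.array([x,y,z])-o["tool_pos"]).round(4),"turn",(R.inv()*G).as_rotvec(degrees=True).round(1))
E
python3 -c "
from h import *
go(.562,.064,.226)"
```

```text
clock: 0.93
tool_pos: [0.395, 0.343, 0.2267]
orientation: [180.0, 0.0, -12.2]
force: [-0.4, -0.1, 0.2]
opening: 0.0265
gripper_force: 0.0
clock 0.93 pos [0.395  0.343  0.2267] F [-0.4 -0.1  0.2] open 0.027
shift [0.2223 0.2374 0.0007] turn [ 0.   0.  -7.1]
```

```bash
python3 -m pendant '[[-1,[0.222,0.237,0],[0,0,-7]],[-1,[0.222,0.237,0],[0,0,-7]],[-1,[0.222,0.237,0],[0,0,-7]],[-1,[0.222,0.237,0],[0,0,-7]],[-1,[0.222,0.237,0],[0,0,-7]],[-1,[0.222,0.237,0],[0,0,-7]],[-1,[0.222,0.237,0],[0,0,-7]],[-1,[0.222,0.237,0],[0,0,-7]],[-1,[0.222,0.237,0],[0,0,-7]],[-1,[0.222,0.237,0],[0,0,-7]]]'
python3 -c "
from h import *
go(.562,.064,.160)"
```

```text
clock: 1.77
tool_pos: [0.5625, 0.0666, 0.2257]
orientation: [180.0, 0.1, -5.2]
force: [-0.4, 0.1, -0.2]
opening: 0.0004
gripper_force: 0.0
clock 1.77 pos [0.5625 0.0666 0.2257] F [-0.4  0.1 -0.2] open 0.0
shift [-0.0002  0.0025  0.0657] turn [ 0.   0.1 -0. ]
```

```bash
python3 -m pendant '[[-1,[0,0.002,0.03],[0,0,0]],[-1,[0,0.002,0.05],[0,0,0]],[-1,[0,0.002,0.06],[0,0,0]],[-1,[0,0.002,0.068],[0,0,0]],[-1,[0,0.002,0.076],[0,0,0]],[-1,[0,0.002,0.084],[0,0,0]],[-1,[0,0.002,0.092],[0,0,0]],[-1,[0,0.002,0.1],[0,0,0]],[-1,[0,0.002,0.108],[0,0,0]],[-1,[0,0.002,0.116],[0,0,0]]]'
python3 -m pendant '[[-1,[0,0,0.006],[0,0,0]],[-1,[0,0,0.012],[0,0,0]],[-1,[0,0,0.017],[0,0,0]],[-1,[0,0,0.021],[0,0,0]],[-1,[0,0,0.024],[0,0,0]],[-1,[0,0,0.024],[0,0,0]]]'
```

```text
clock: 2.6
tool_pos: [0.5617, 0.0655, 0.11]
orientation: [-180.0, -0.0, -5.0]
force: [-0.7, -0.3, 1.8]
opening: 0.0003
gripper_force: 0.7
clock: 3.1
tool_pos: [0.5616, 0.0653, 0.0881]
orientation: [180.0, -0.0, -5.0]
force: [-5.8, -0.8, 15.3]
opening: 0.0004
gripper_force: 7.6
```

Firm stop at 0.088 with 15 N, so the lid is shut. I'll lift, check, and work out the clip targets.

```bash
python3 -m pendant '[[-1,[0,0,-0.03],[0,0,0]],[-1,[0,0,-0.06],[0,0,0]],[-1,[0,0,-0.06],[0,0,0]],[-1,[0,0,-0.06],[0,0,0]]]'
python3 - <<'E'
from h import *
p=(.612,.0603,-.0897)
for y in(.065,-.065):
    q=world([-.115,y,.146],*p);print(q.round(4));go(*q)
im=viewer.snapshot("side")[:,:,::-1]
print(proj("side",world([lidpt(.154,.113,.004,0)],*p)))
cv2.imwrite("pics/c3.png",cv2.resize(im[165:305,210:350],None,fx=4,fy=4,interpolation=cv2.INTER_CUBIC))
E
```

```text
clock: 3.43
tool_pos: [0.5631, 0.066, 0.1485]
orientation: [-179.9, -0.2, -5.0]
force: [0.3, -0.0, -1.2]
opening: 0.0005
gripper_force: 0.0
[0.5033 0.1353 0.146 ]
clock 3.43 pos [0.5631 0.066  0.1485] F [ 0.3 -0.  -1.2] open 0.0
shift [-0.0656 -0.0638  0.0024] turn [-0.1 -0.2  0.1]
[0.4916 0.0059 0.146 ]
clock 3.43 pos [0.5631 0.066  0.1485] F [ 0.3 -0.  -1.2] open 0.0
shift [-0.066   0.0662  0.0021] turn [-0.1 -0.2  0.1]
[[300.60614412 259.05697761]]
```

View pics/c3.png

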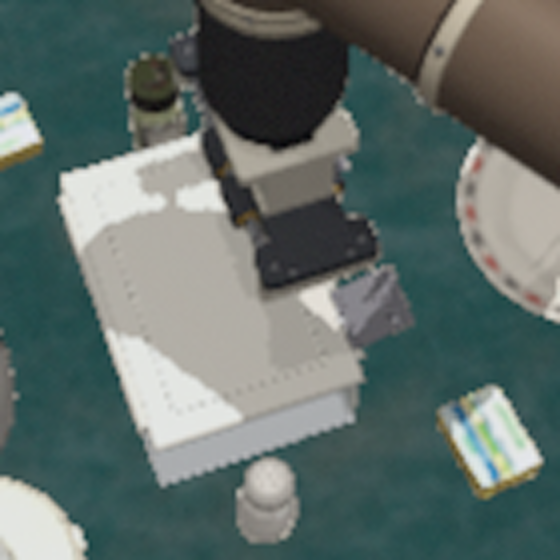

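The lid is shut: its front-left corner is at (300,259), as predicted. The left clip is open at crop (372,305). I'll push the left clip now.

```bash
python3 -m pendant '[[-1,[-0.033,-0.032,0],[0,0,0]],[-1,[-0.066,-0.064,0],[0,0,0]],[-1,[-0.066,-0.064,0],[0,0,0]],[-1,[-0.066,-0.064,0],[0,0,0]],[-1,[-0.066,-0.064,0.02],[0,0,0]],[-1,[-0.066,-0.064,0.035],[0,0,0]],[-1,[-0.066,-0.064,0.042],[0,0,0]],[-1,[-0.066,-0.064,0.049],[0,0,0]]]'
python3 -m pendant '[[-1,[0,0,0.007],[0,0,0]],[-1,[0,0,0.014],[0,0,0]],[-1,[0,0,0.021],[0,0,0]],[-1,[0,0,0.028],[0,0,0]],[-1,[0,0,0.035],[0,0,0]],[-1,[0,0,0.042],[0,0,0]],[-1,[0,0,0.044],[0,0,0]],[-1,[0,0,0.044],[0,0,0]]]'
```

```text
clock: 4.15
tool_pos: [0.5011, 0.1341, 0.0963]
orientation: [179.9, 0.1, -5.0]
force: [-2.5, -0.0, 2.4]
opening: 0.0004
gripper_force: 1.3
clock: 4.82
tool_pos: [0.5011, 0.1347, 0.0528]
orientation: [179.9, 0.1, -5.0]
force: [-0.0, 0.8, -0.4]
opening: 0.0
gripper_force: 0.0
```

Contact force appeared and then dropped to zero, so the left clip snapped. Now lift and do the right one.

```bash
python3 -m pendant '[[-1,[0,0,-0.04],[0,0,0]],[-1,[0,0,-0.08],[0,0,0]],[-1,[0,0,-0.095],[0,0,0]],[-1,[0,0.04,-0.095],[0,0,0]],[-1,[0,0.08,-0.095],[0,0,0]],[-1,[0,0.12,-0.095],[0,0,0]],[-1,[0,0.13,-0.095],[0,0,0]],[-1,[0,0.13,-0.095],[0,0,0]],[-1,[0,0.13,-0.095],[0,0,0]]]'
python3 -c "
from h import *
go(.4916,.0059,.055)"
```

```text
clock: 5.57
tool_pos: [0.4904, 0.0049, 0.149]
orientation: [-180.0, -0.1, -5.1]
force: [-0.0, 1.2, -0.2]
opening: 0.0006
gripper_force: 0.0
clock 5.57 pos [0.4904 0.0049 0.149 ] F [-0.   1.2 -0.2] open 0.001
shift [ 0.001  -0.001   0.0941] turn [-0.  -0.1  0. ]
```

```bash
python3 -m pendant '[[-1,[0,0,0.02],[0,0,0]],[-1,[0,0,0.038],[0,0,0]],[-1,[0,0,0.046],[0,0,0]],[-1,[0,0,0.053],[0,0,0]],[-1,[0,0,0.06],[0,0,0]],[-1,[0,0,0.067],[0,0,0]],[-1,[0,0,0.074],[0,0,0]],[-1,[0,0,0.081],[0,0,0]],[-1,[0,0,0.088],[0,0,0]],[-1,[0,0,0.096],[0,0,0]]]'
python3 -m pendant '[[-1,[0,0,0],[0,0,0]],[-1,[0,0,0],[0,0,0]],[-1,[0,0,-0.04],[0,0,0]],[-1,[0,0,-0.08],[0,0,0]],[-1,[-0.04,0,-0.12],[0,0,0]],[-1,[-0.06,0.04,-0.15],[0,0,0]],[-1,[-0.06,0.08,-0.15],[0,0,0]],[-1,[-0.06,0.12,-0.15],[0,0,0]],[-1,[-0.06,0.16,-0.15],[0,0,0]],[-1,[-0.06,0.16,-0.15],[0,0,0]]]'
python3 - <<'E'
from h import *
p=(.612,.0603,-.0897)
a=viewer.snapshot("side")[165:305,210:350,::-1];b=viewer.snapshot("top")[115:225,170:310,::-1]
r=lambda i:cv2.resize(i,(400,int(400*i.shape[0]/i.shape[1])),interpolation=cv2.INTER_CUBIC)
a,b=r(a),r(b);o=np.zeros((400,800,3),np.uint8);o[:,:400]=a;o[:b.shape[0],400:]=b;cv2.imwrite("pics/f.png",o)
E
```

```text
clock: 6.4
tool_pos: [0.4903, 0.0055, 0.052]
orientation: [-180.0, -0.0, -5.0]
force: [-0.0, -0.1, 0.6]
opening: 0.0003
gripper_force: 0.0
clock: 7.23
tool_pos: [0.4155, -0.1522, 0.2039]
orientation: [180.0, -0.1, -5.1]
force: [-0.4, -0.0, -0.8]
opening: 0.0001
gripper_force: 0.0
```

View pics/f.png

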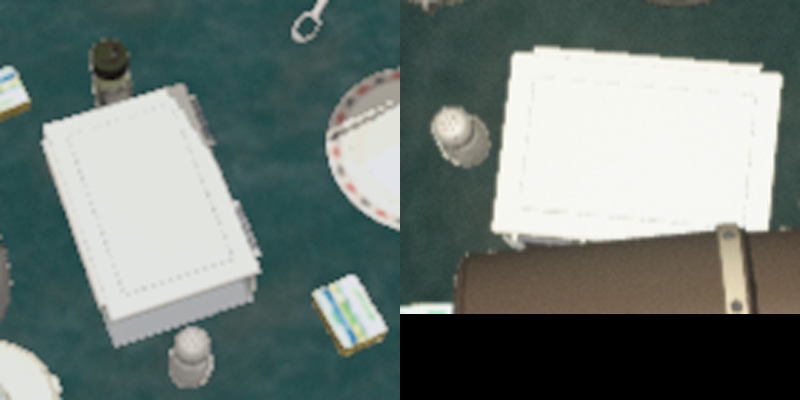

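Both clips show only as slivers along the front: left at (245,228), right at (200,118). I'll compare both with the predicted shut outlines before handing in.

Run:
```python
from h import *
p=(.612,.0603,-.0897)
im=viewer.snapshot("side")[:,:,::-1].copy();x0,y0,s=250,185,8
c=cv2.resize(im[185:259,250:310],None,fx=s,fy=s,interpolation=cv2.INTER_CUBIC)
for y in(.065,-.065):
  for q,col in((1.92,(0,0,255)),(1.5,(255,0,0))):
    for d in(-.024,.024):
        u=(proj("side",world([clippt(.046,y+d,0,q)],*p))[0]-[x0,y0]+.5)*s
        cv2.circle(c,tuple(int(v) for v in u),5,col,1)
cv2.imwrite("pics/g.png",c)
```

```text
(no output)
```

View pics/g.png

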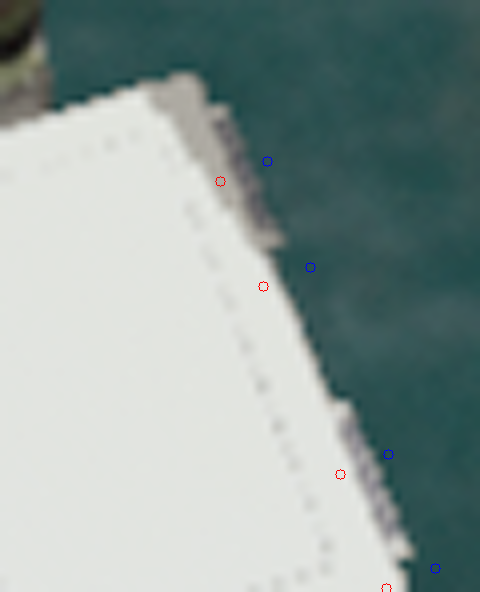

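Both clips look the same: the tips are hidden below the lid edge as predicted for shut (red), and only the hinge slivers show. The brownish corner is the arm's shadow.

```bash
python3 -c "
from plant import workorder
print(workorder.close_job())"
```

```text
the job is handed in; nothing more can be done
None
```

The lid was pushed fully shut first, then the left and right clips were snapped down; by the camera both lie shut, nothing around the box was touched, and the job was handed in at about 7 s on the robot's clock.

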